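# Candlesticks in order of height on the drying board

### The arm

A 6-joint arm with a two-finger parallel gripper is mounted at the origin on the work surface. World frame = base frame: x ahead of the robot, y to its left, z up, the work surface at z = 0. Lengths are in mm, angles in rad, forces in N, time in s.
With the tool pointing down it reaches from about 275 to 850 mm from the base axis. Payload 19 kg.
Tool frame: the origin (TCP) lies on the centre line of the jaws, within the pads' length; the fingertips stand 25 mm ahead of it and the grasp point (between the pads) lies 6 mm ahead of it (bot.tip_extent is the distance from the TCP to the fingertips, in mm); z points along the fingers, y is the line along which they close (so a half turn about z gives the same grasp; the last joint's range is limited). The gripper opens to 85 mm and grips with 20 to 120 N. Pads are 22 mm wide; open, the fingers measure 114 mm over their backs; the gripper's body (76 mm by 85 mm) begins 54 mm behind the grasp point. The pads swing forward as they close: fully open they stand 13 mm farther back than shut.
Start: joints at [-1.273, 0.15, 1.437, -0, 1.554, -0.134], TCP at [240.613, -522.206, 256.267] pointing down, gripper open.
Joint ranges: [-2.8, 2.8], [-0.68, 2.1], [0.12, 2.68], [-1.39, 4.53], [0.16, 2.79], [-2.81, 2.81]. Speed limits (rad/s): [1.89, 1.89, 2.22, 3.01, 3.01, 3.01].

### API

Orientations are given as a unit quaternion [x, y, z, w].
In Python, from station import bot gives the robot as it stands.
- The arm moves only by the tool carry_out, never from a script. Its argument "moves" is a list of rows, each a list of 2 entries, a list of its own where there are three numbers: the shift along the tool's x, y, z each as a share of 1 m, from -1 to 1, then the turn, a rotation vector about the tool's x, y, z each as a share of 2 pi rad, from -1 to 1. In form: [[[dx, dy, dz], [wx, wy, wz]], ...]. A call has 1 to 12 rows; each row is the pose to reach, as a shift and turn from the pose commanded when the call began, along the tool's axes at that moment, turning the shorter way round; what a row does not reach only later rows make up. A row lasts 1/10 s, in which the tool goes at most 50 mm and 8.59 degrees, less where a joint would pass 70% of its speed; a pose out of reach is approached as far as the arm can. A call with a number of a shift or a turn outside -1 to 1 is refused whole. A call with a gripper value outside its range is refused whole. "grip" is the opening, from -1 (shut) to 1 (fully open), set as the call begins (left out, the last holds). The fingers move at their own pace and stop on an object; "newtons" is the grip in N (left out, the last holds). Time passes only in rows, so rows that repeat a pose let the fingers close. It gives the time, the measured TCP pose, the force, the opening and the grip force at its end, in the units of the state.
- bot.sense(): the state, without advancing time (a new reading comes with each control period).
- bot.get_image(name): name is "scene" or "top" or "wrist"; returns (picture, depth): 480x640x3 uint8, blue, green, red; 480x640 float32, mm along the optical axis (not along the pixel's ray), 0 where there is no reading.
- bot.get_calibration(name): a dict with "mtx" (3x3 intrinsics, pixels), "dist" ([k1, k2, p1, p2, k3] as OpenCV has them; the pictures are not rectified), "T" (4x4, takes a point from camera to world coordinates). Camera axes: x right, y down, z forward; pixel columns grow to the right and rows downward; lengths in mm; the calibration is good to about 2 mm. A picture is of the moment at which its call begins: read the wrist's pose just before it. get_calibration takes no time and is no camera call; for the wrist camera it gives the pose at the moment of the call.
- bot.hand_in(): hands the job in; it is judged then, once.
Trained networks look in the newest picture that a camera, given by its name, has taken for a name from the list of things; names that differ only in an ending like _2 or _b are one class to them, and where a whole thing is asked for, a point or a joint stands for the part that bears it (a point fixed in the world has none). Each returns a list of dicts, best first, with "p" (0 to 1); they miss things now and then, are a little off and sometimes report something else, mostly with a low value. They report only what shows in the picture. A call takes as long as a camera call. They do not tell look-alikes from the thing itself.
- bot.spot_in(camera, query): "at" ([column, row] in pixels, amid what is visible of it).
- bot.outline_of(camera, query): "pixels" (480x640 bool, what is visible of it) and "at" ([column, row] in pixels, amid what is visible of it).
- bot.spot_point(camera, query): "at" ([column, row] in pixels: a listed point, or the origin of a listed thing).
The state is a dict: "time_s": time; "qpos": joint angles; "joint_velocities": joint speeds; "joint_torque": joint torques, N m; "tool_pos": TCP position; "tcp_rot": TCP orientation; "wrist_force": force on the tool from outside, world axes, zero at the start; "torque": the same for the moment, N m; "finger_gap": finger opening in mm; "grip_force": force on a finger pad.
Only numpy, scipy, OpenCV 4.12 (cv2) and the standard library are available. Lean on these libraries where they do the work, as an engineer would, in place of code of your own. Each camera call takes 0.05 s, during which the arm holds its last target. There are 200 camera calls.

### The job

Set the four turned candlesticks to dry, one upright in the middle of each cork mat on the board, lined up in order of height with the tallest at the end next to the white finish tin and the shortest at the far end. Set each down gently, knock none over, and leave the tin where it stands.

Things in the scene. Friction and masses are not known exactly. Their poses are not given: they have to be found in the camera images.
- stick_tallest: turned candlestick of plain pale wood, the tallest of four alike but for size: 144 mm high, round foot 56 mm across and 8 mm thick, slim stem, and at the top a straight round candle cup 32 mm across and 32 mm tall (solid, best gripped here; its dark top disc is flat). Origin: centre of the foot's underside; z up its axis. Starts upright on the bench
- stick_second: turned candlestick of plain pale wood, second tallest of four alike but for size: 121 mm high, round foot 52 mm across and 8 mm thick, slim stem, and at the top a straight round candle cup 32 mm across and 32 mm tall (solid, best gripped here; its dark top disc is flat). Origin: centre of the foot's underside; z up its axis. Starts upright on the bench
- stick_third: turned candlestick of plain pale wood, third tallest of four alike but for size: 98 mm high, round foot 48 mm across and 8 mm thick, slim stem, and at the top a straight round candle cup 32 mm across and 32 mm tall (solid, best gripped here; its dark top disc is flat). Origin: centre of the foot's underside; z up its axis. Starts upright on the bench
- stick_shortest: turned candlestick of plain pale wood, the shortest of four alike but for size: 75 mm high, round foot 44 mm across and 8 mm thick, slim stem, and at the top a straight round candle cup 32 mm across and 32 mm tall (solid, best gripped here; its dark top disc is flat). Origin: centre of the foot's underside; z up its axis. Starts upright on the bench
- board: dark wooden drying board fixed on the bench, 100 x 356 x 12 mm, carrying a row of four cork mats along its length. Origin: centre of its underside, on the bench; y runs along its length, x across it. The mats' centres lie on its y axis at -126, -42, 42 and 126 mm
- mat_a: one of four identical round cork mats, 72 mm across and 4 mm thick, fixed in a row 84 mm apart on the drying board; a mat's letter says nothing about its place in the row. Origin: centre of its underside, 12 mm above the bench, so its top is 16 mm above the bench
- mat_b: one of four identical round cork mats, 72 mm across and 4 mm thick, fixed in a row 84 mm apart on the drying board; a mat's letter says nothing about its place in the row. Origin: centre of its underside, 12 mm above the bench, so its top is 16 mm above the bench
- mat_c: one of four identical round cork mats, 72 mm across and 4 mm thick, fixed in a row 84 mm apart on the drying board; a mat's letter says nothing about its place in the row. Origin: centre of its underside, 12 mm above the bench, so its top is 16 mm above the bench
- mat_d: one of four identical round cork mats, 72 mm across and 4 mm thick, fixed in a row 84 mm apart on the drying board; a mat's letter says nothing about its place in the row. Origin: centre of its underside, 12 mm above the bench, so its top is 16 mm above the bench
- tin: white tin of wood finish with a paper band and a steel lid, 84 mm across and 97 mm high, 0.8 kg, standing on the bench just beyond one end of the row of mats, 114 mm from the centre of the end mat (a copper pot of brushes stands likewise beyond the other end; which end is which changes). Origin: centre of its underside
There are look-alikes about, which are no part of the job. What is shaped like the stick_tallest but yellow is not meant.

How it is judged (in metres and radians):
At the end, for the whole second after the job is handed in: Each candlestick stands upright (within 0.1 rad), released and at rest on a mat, its foot within 14 mm of the mat's centre along and across the row; from the tin's end of the row they run tallest, second, third, shortest (x of stick_tallest in the frame of board between -0.014 and 0.014 m and height (world z) of stick_tallest between 0.012 and 0.02 m and angle between each of stick_tallest, stick_second, stick_third, stick_shortest's own z axis and vertical below 0.1 rad and linear speed of each of stick_tallest, stick_second, stick_third, stick_shortest below 0.02 m/s and contact force between each of stick_tallest, stick_second, stick_third, stick_shortest and the fingers below 0.1 N and x of stick_second in the frame of board between -0.014 and 0.014 m and height (world z) of stick_second between 0.012 and 0.02 m and x of stick_third in the frame of board between -0.014 and 0.014 m and height (world z) of stick_third between 0.012 and 0.02 m and x of stick_shortest in the frame of board between -0.014 and 0.014 m and height (world z) of stick_shortest between 0.012 and 0.02 m and ((y of tin in the frame of board above 0 m and y of stick_tallest in the frame of board between 0.112 and 0.14 m and y of stick_second in the frame of board between 0.028 and 0.056 m and y of stick_third in the frame of board between -0.056 and -0.028 m and y of stick_shortest in the frame of board between -0.14 and -0.112 m) or (y of tin in the frame of board below 0 m and y of stick_tallest in the frame of board between -0.14 and -0.112 m and y of stick_second in the frame of board between -0.056 and -0.028 m and y of stick_third in the frame of board between 0.028 and 0.056 m and y of stick_shortest in the frame of board between 0.112 and 0.14 m))); the robot touches nothing.
It fails at once if a candlestick is knocked over (tilted more than 0.6 rad) (angle between any of stick_tallest, stick_second, stick_third, stick_shortest's own z axis and vertical above 0.6 rad).
It fails at once if the tin is moved more than 20 mm (distance of tin from where it was at the start of the episode above 0.02 m).
It fails at once if a candlestick is dropped or slammed onto the mats (faster than 0.5 m/s in the last 30 mm above a mat, or more than 60 N on a mat) (contact force between any of mat_a, mat_b, mat_c, mat_d and anything else above 60 N or (linear speed of stick_tallest above 0.5 m/s and height (world z) of stick_tallest between 0.015 and 0.046 m and x of stick_tallest in the frame of board above -0.05 m) or (linear speed of stick_second above 0.5 m/s and height (world z) of stick_second between 0.015 and 0.046 m and x of stick_second in the frame of board above -0.05 m) or (linear speed of stick_third above 0.5 m/s and height (world z) of stick_third between 0.015 and 0.046 m and x of stick_third in the frame of board above -0.05 m) or (linear speed of stick_shortest above 0.5 m/s and height (world z) of stick_shortest between 0.015 and 0.046 m and x of stick_shortest in the frame of board above -0.05 m)).
It also fails if it takes over 102 s, if anything falls off the work surface, if the arm or the gripper's body presses on something with over 40 N, if the wrist force passes 120 N, or if a joint passes its speed limit or range.

## Working session

There is one attempt and no reset: what is moved stays moved. The work goes in short steps, Python scripts to look and compute and a tool call to move; the robot and the scene stay as the last step left them, time stands still between calls to the robot, and variables do not carry over. Pictures are saved under pics/ and viewed, at most 14 in all, crops included, and the job is handed in when it is done.

Besides the shell and the picture viewer there is one more tool, called after ">>>" by a JSON object that holds its "fn" and its "kwargs", one argument or row to a line. carry_out: Moves the arm, as the interface text tells. Its arguments: {"type":"object","properties":{"moves":{"type":"array","items":{"type":"array"}},"grip":{"type":"number"},"newtons":{"type":"number"}},"required":["moves"]}

```bash
mkdir -p pics
cat > h.py <<'E'
import numpy as np, cv2
from station import bot
def world(cam,uv,d):
    c=bot.get_calibration(cam); n=cv2.undistortPoints(np.float64([[uv]]),np.float64(c["mtx"]),np.float64(c["dist"]))[0,0]
    return (np.array(c["T"])@[n[0]*d,n[1]*d,d,1])[:3]
def cloud(cam,depth):
    c=bot.get_calibration(cam); v,u=np.mgrid[0:480,0:640]
    n=cv2.undistortPoints(np.float64(np.stack([u,v],-1).reshape(-1,1,2)),np.float64(c["mtx"]),np.float64(c["dist"])).reshape(480,640,2)
    P=np.dstack([n*depth[...,None],depth]); T=np.array(c["T"]); return P@T[:3,:3].T+T[:3,3]
E
python3 - <<'E'
from h import *
for n in("scene","top"):
    im,d=bot.get_image(n); cv2.imwrite(f"pics/{n}0.png",im); np.savez(f"{n}0.npz",im=im,d=d,P=cloud(n,d))
    print(n,np.round(bot.get_calibration(n)["T"],2).tolist(),(d==0).mean())
print(bot.sense())
E
```

```text
scene [[-0.57, 0.46, -0.68, 1162.16], [0.82, 0.32, -0.48, 480.91], [-0.0, -0.83, -0.56, 592.85], [0.0, 0.0, 0.0, 1.0]] 0.00384765625
top [[0.02, -1.0, 0.09, 408.44], [-1.0, -0.01, 0.02, 3.4], [-0.02, -0.09, -1.0, 890.6], [0.0, 0.0, 0.0, 1.0]] 0.003955078125
{'time_s': 0.1, 'qpos': array([-1.27296876e+00,  1.50940822e-01,  1.43791717e+00,  2.78517101e-05,
        1.55379764e+00, -1.33952551e-01]), 'joint_velocities': array([-0.001465  ,  0.00062982, -0.00112352,  0.00011968, -0.00040478,
       -0.000494  ]), 'joint_torque': array([ 4.70297760e-03, -7.14383626e+01, -5.71795034e+01, -6.53026450e-05,
        7.14295136e-03,  1.21888769e-05]), 'tool_pos': array([ 240.5925442 , -522.04991613,  255.75785824]), 'tcp_rot': array([ 9.76786030e-01,  2.14216640e-01, -2.96230470e-05, -5.30843967e-04]), 'wrist_force': array([-0.61704834, -0.1195979 , -0.33054567]), 'torque': array([ 0.00817353, -0.0140394 ,  0.0200726 ]), 'grip_force': 0.0, 'finger_gap': 85.3146262561352}
```

View pics/scene0.png

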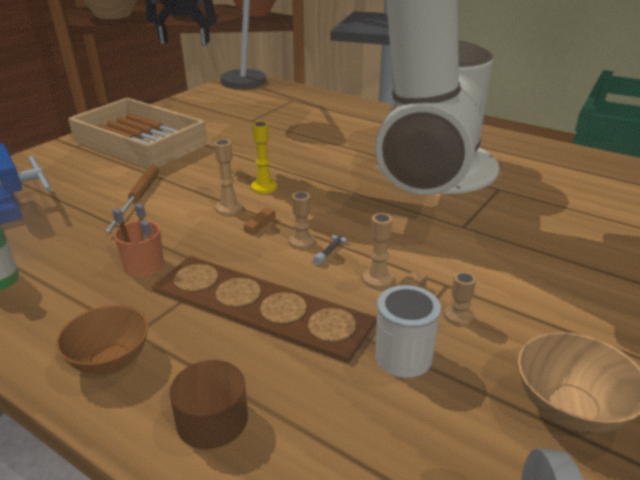

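View pics/top0.png

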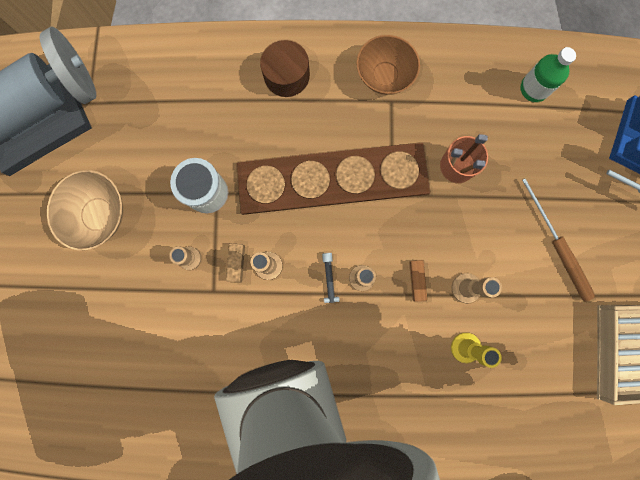

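The top view shows the tin at (195,185), at the left (+y) end of the mat row (266–400, 184–170). The stick tops are at (178,256), (260,262), (365,276) and (491,287), and the yellow look-alike is at (490,356). The scene view shows the same sticks at (463,278), (381,218), (301,195) and (224,143).

Run:
```python
from h import *
t=np.load("top0.npz");s=np.load("scene0.npz")
def ring(xy,z,r,P): # shape points within
    return P[(np.hypot(P[:,0]-xy[0],P[:,1]-xy[1])<r)&(abs(P[:,2]-z)<5)]
Pt=t["P"].reshape(-1,3);Ps=s["P"].reshape(-1,3)
for n,a,b in(("short",(178,256),(463,278)),("b",(260,262),(381,218)),("c",(365,276),(301,195)),("d",(491,287),(224,143)),("tin",(195,182),(408,303))):
    for k,D,P,(u,v) in(("top",t,Pt,a),("scene",s,Ps,b)):
        z=np.median(D["P"][v-2:v+3,u-2:u+3].reshape(-1,3),0)
        R=60 if n=="tin" else 24
        q=ring(z[:2],z[2],R,P); c=(q.min(0)+q.max(0))/2
        (cc,r)=cv2.minEnclosingCircle(np.float32(q[:,:2]))
        print(n,k,np.round(z),"n",len(q),"mean",np.round(q.mean(0),1),"circ",np.round(cc,1),round(r,1))
# mats: centre pixels by colour/height
for k,D in(("top",t),("scene",s)):
    P=D["P"];hsv=cv2.cvtColor(D["im"],cv2.COLOR_BGR2HSV)
    m=((P[...,2]>8)&(P[...,2]<24)&(hsv[...,2]>115)).astype(np.uint8)
    m=cv2.morphologyEx(m,cv2.MORPH_OPEN,np.ones((5,5)))
    n,l,st,ce=cv2.connectedComponentsWithStats(m)
    for i in range(1,n):
        if 400<st[i,4]<3000:
            q=P[l==i];print(k,np.round(ce[i]),st[i,4],np.round(q.mean(0),1),np.round(cv2.minEnclosingCircle(np.float32(q[:,:2])),1) if 0 else np.round(np.ptp(q,0)))
```

```text
short top [465. 257.  75.] n 260 mean [466.4 256.8  74.4] circ [466.8 257.6] 15.9
short scene [475. 259.  75.] n 268 mean [474.  261.1  74.3] circ [471.7 259.1] 17.7
b top [454. 108. 121.] n 306 mean [454.9 108.1 120.7] circ [455.  108.3] 16.0
b scene [461. 110. 121.] n 209 mean [462.6 111.7 120.1] circ [461.1 110. ] 17.8
c top [435. -63.  98.] n 290 mean [435.1 -64.9  97.8] circ [435.2 -65.1] 15.7
c scene [438. -63.  97.] n 160 mean [442.7 -60.8  96.7] circ [441.2 -62.8] 16.6
d top [ 419. -258.  145.] n 325 mean [ 419.  -258.9  144.2] circ [ 419.  -259.5] 16.2
d scene [ 423. -252.  143.] n 124 mean [ 426.1 -254.2  141.9] circ [ 424.9 -257.1] 18.5
tin top [591. 227.  96.] n 1807 mean [591.9 228.8  95.9] circ [593.2 229.3] 42.5
tin scene [597. 231.  97.] n 2099 mean [600.7 233.1  96.1] circ [596.7 231.5] 43.2
top [377.  62.] 500 [850.4 -93.   15.5] [81. 62. 16.]
top [400. 169.] 1124 [ 637.1 -133.6   15.6] [73. 70. 12.]
top [355. 174.] 1117 [626.5 -50.5  15.6] [70. 71. 11.]
top [310. 179.] 1115 [615.8  32.8  15.5] [69. 69. 11.]
top [265. 183.] 1100 [607.  116.2  15.4] [72. 70. 10.]
top [ 89. 212.] 1160 [551.6 456.3  15.5] [105. 107.  16.]
top [419. 280.] 466 [ 431.2 -168.4   17.7] [73. 27.  9.]
scene [480. 169.] 510 [-7.3 99.3 12.5] [164.  69.  15.]
scene [196. 276.] 877 [ 641.3 -130.2   15.2] [76. 77. 10.]
scene [237. 291.] 996 [632.4 -47.7  15.2] [76. 79.  9.]
scene [283. 307.] 1121 [622.4  35.6  15.3] [78. 74.  9.]
scene [331. 324.] 1216 [612.1 118.9  15.5] [77. 74.  8.]
scene [580. 386.] 2116 [526.6 449.2  15.6] [ 74. 107.  16.]
```

```bash
cat >> h.py <<'E'
from scipy.spatial.transform import Rotation as Ro
def go(x,y,z,yaw=0.1177):
    "shares to reach a tool-down pose, tool y at angle yaw, from the pose as it stands"
    s=bot.sense(); R0=Ro.from_quat(s["tcp_rot"]); p=np.array(s["tool_pos"])
    c,n=np.cos(yaw),np.sin(yaw); R1=Ro.from_matrix(np.array([[-n,c,0],[c,n,0],[0,0,-1]]))
    print("shift",np.round(R0.inv().apply(np.array([x,y,z])-p)/1000,4).tolist(),"turn",np.round((R0.inv()*R1).as_rotvec()/2/np.pi,4).tolist())
E
python3 - <<'E'
from h import *
go(422,-258.3,256)
E
```

```text
shift [0.2751, -0.1636, -0.0] turn [-0.0001, -0.0001, -0.2]
```

>>> {"fn": "carry_out", "kwargs": {
  "moves": [
    [[0.275,-0.164,0],[0,0,-0.2]],
    [[0.275,-0.164,0],[0,0,-0.2]],
    [[0.275,-0.164,0],[0,0,-0.2]],
    [[0.275,-0.164,0],[0,0,-0.2]],
    [[0.275,-0.164,0],[0,0,-0.2]],
    [[0.275,-0.164,0],[0,0,-0.2]],
    [[0.275,-0.164,0],[0,0,-0.2]],
    [[0.275,-0.164,0],[0,0,-0.2]],
    [[0.275,-0.164,0],[0,0,-0.2]],
    [[0.275,-0.164,0],[0,0,-0.2]],
    [[0.275,-0.164,0],[0,0,-0.2]],
    [[0.275,-0.164,0],[0,0,-0.2]]
  ],
  "grip": 1,
  "newtons": 40
}}

```text
time_s: 1.3
tool_pos: [421.6, -258.3, 256.2]
tcp_rot: [0.665, 0.747, 0.0, -0.0]
wrist_force: [-0.1, 0.8, -0.5]
finger_gap: 85.4
grip_force: 0.0
```

```bash
cat >> h.py <<'E'
def disc(f,xy,z):
    "centre of the flat top near xy at height z, from the wrist camera"
    im,d=bot.get_image("wrist"); cv2.imwrite(f"pics/{f}.png",im); P=cloud("wrist",d).reshape(-1,3)
    q=P[(np.hypot(P[:,0]-xy[0],P[:,1]-xy[1])<30)&(abs(P[:,2]-z)<5)]
    if len(q)<20: print("few",len(q)); return
    c,r=cv2.minEnclosingCircle(np.float32(q[:,:2])); print("n",len(q),"mean",q.mean(0).round(1),"circ",np.round(c,1),round(r,1))
E
python3 - <<'E'
from h import *
s=bot.sense();print(s["time_s"],s["tool_pos"],s["tcp_rot"],s["qpos"])
disc("w1",(422,-258),144)
go(422,-258.3,256)
E
```

```text
1.3 [ 421.61593254 -258.31770078  256.18263524] [ 6.65087735e-01  7.46765215e-01  4.04692111e-06 -1.34711321e-04] [-7.05656166e-01 -1.83909148e-02  1.61714742e+00  1.40120001e-05
  1.54310533e+00 -8.21230269e-01]
n 2380 mean [ 421.4 -257.2  144.1] circ [ 421.5 -258. ] 16.0
shift [-0.0, 0.0004, 0.0002] turn [-0.0, -0.0, -0.0003]
```

View pics/w1.png

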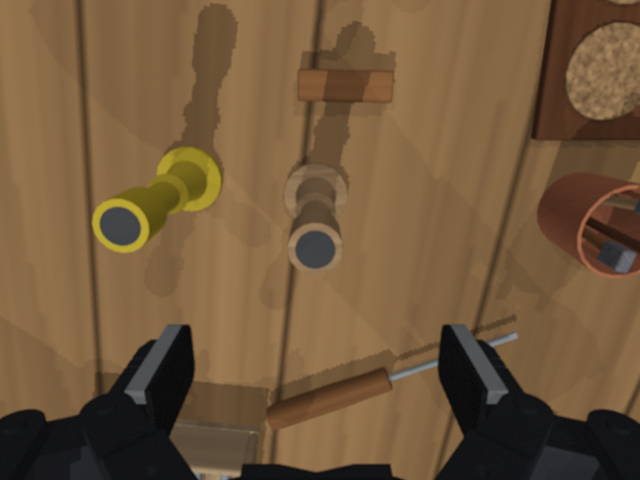

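The wrist view shows the tallest stick's top at (315,250), centred between the fingers, with the yellow one clear at (124,228). It measures (421.5,-258,144), which agrees with the other cameras and with the stated height, so I'll descend and grip.

>>> {"fn": "carry_out", "kwargs": {
  "moves": [
    [[0,0,0.03],[0,0,0]],
    [[0,0,0.06],[0,0,0]],
    [[0,0,0.09],[0,0,0]],
    [[0,0,0.11],[0,0,0]],
    [[0,0,0.122],[0,0,0]],
    [[0,0,0.122],[0,0,0]],
    [[0,0,0.122],[0,0,0]]
  ]
}}

```text
time_s: 2.05
tool_pos: [422.0, -258.5, 135.1]
tcp_rot: [0.664, 0.747, 0.0, 0.0]
wrist_force: [0.2, -0.3, 0.5]
finger_gap: 85.5
grip_force: 0.0
```

>>> {"fn": "carry_out", "kwargs": {
  "moves": [
    [[0,0,0],[0,0,0]],
    [[0,0,0],[0,0,0]],
    [[0,0,0],[0,0,0]],
    [[0,0,0],[0,0,0]],
    [[0,0,0],[0,0,0]],
    [[0,0,0],[0,0,0]],
    [[0,0,0],[0,0,0]],
    [[0,0,0],[0,0,0]]
  ],
  "grip": -1,
  "newtons": 40
}}

```text
time_s: 2.85
tool_pos: [421.8, -258.3, 134.8]
tcp_rot: [0.664, 0.747, -0.0, 0.0]
wrist_force: [-1.2, 0.3, 5.3]
finger_gap: 30.6
grip_force: 39.6
```

>>> {"fn": "carry_out", "kwargs": {
  "moves": [
    [[0,0,-0.01],[0,0,0]],
    [[0,0,-0.03],[0,0,0]],
    [[0,0,-0.05],[0,0,0]],
    [[0,0,-0.07],[0,0,0]],
    [[0,0,-0.08],[0,0,0]],
    [[0,0,-0.08],[0,0,0]]
  ]
}}

```text
time_s: 3.45
tool_pos: [422.1, -258.4, 215.6]
tcp_rot: [0.664, 0.747, 0.0, 0.001]
wrist_force: [-0.2, -0.3, -1.4]
finger_gap: 31.2
grip_force: 39.9
```

Run:
```python
from h import *
go(609.5,117.5,214)
go(609.5,117.5,151)
```

```text
shift [0.3514, 0.2302, 0.0015] turn [0.0002, 0.0002, -0.0]
shift [0.3514, 0.2301, 0.0645] turn [0.0002, 0.0002, -0.0]
```

>>> {"fn": "carry_out", "kwargs": {
  "moves": [
    [[0.02,0.015,0],[0,0,0]],
    [[0.055,0.037,0],[0,0,0]],
    [[0.09,0.06,0],[0,0,0]],
    [[0.13,0.085,0],[0,0,0]],
    [[0.17,0.11,0],[0,0,0]],
    [[0.21,0.138,0],[0,0,0]],
    [[0.25,0.164,0],[0,0,0]],
    [[0.29,0.19,0],[0,0,0]],
    [[0.32,0.21,0],[0,0,0]],
    [[0.34,0.223,0],[0,0,0]],
    [[0.351,0.23,0],[0,0,0]],
    [[0.351,0.23,0],[0,0,0]]
  ]
}}

```text
time_s: 4.65
tool_pos: [609.0, 118.4, 213.1]
tcp_rot: [0.664, 0.748, -0.001, -0.001]
wrist_force: [-0.6, -0.9, -1.5]
finger_gap: 30.6
grip_force: 40.0
```

```bash
cat >> h.py <<'E'
def mats(f):
    im,d=bot.get_image("wrist"); cv2.imwrite(f"pics/{f}.png",im); P=cloud("wrist",d)
    hsv=cv2.cvtColor(im,cv2.COLOR_BGR2HSV)
    m=((P[...,2]>9)&(P[...,2]<23)&(hsv[...,2]>115)).astype(np.uint8); m=cv2.morphologyEx(m,cv2.MORPH_OPEN,np.ones((7,7)))
    n,l,st,ce=cv2.connectedComponentsWithStats(m)
    for i in range(1,n):
        if st[i,4]>2000:
            q=P[l==i]; c,r=cv2.minEnclosingCircle(np.float32(q[:,:2])); print(ce[i].round(),st[i,4],"mean",q.mean(0).round(1),"circ",np.round(c,1),round(r,1))
E
python3 - <<'E'
from h import *
s=bot.sense();print(s["time_s"],s["tool_pos"])
mats("w2")
E
```

```text
4.65 [608.95005787 118.35725773 213.11473469]
[318. 189.] 2357 mean [608.5 133.4  16.1] circ [609.3 115.9] 36.2
```

View pics/w2.png

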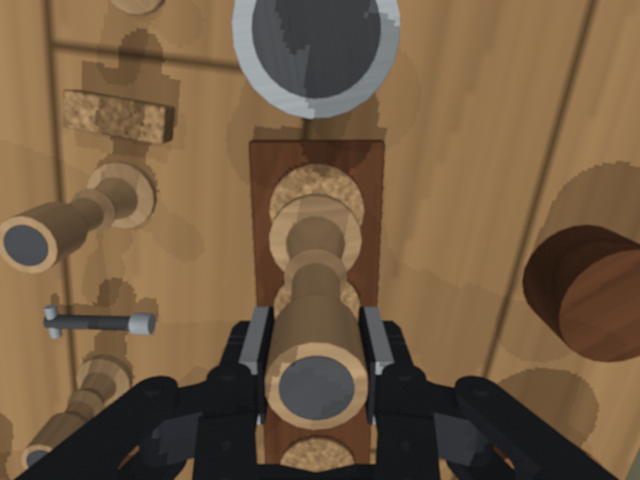

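The wrist view shows the stick hanging straight over the end mat next to the tin, whose rim is at (315,50). The mat circle fits at (609.3,115.9), which matches. I'll lower slowly.

Run:
```python
from h import *
go(609.4,116.7,151.5)
```

```text
shift [-0.0007, 0.0007, 0.0619] turn [-0.0002, 0.0, 0.0001]
```

>>> {"fn": "carry_out", "kwargs": {
  "moves": [
    [[-0.001,0,0.015],[0,0,0]],
    [[-0.001,0,0.03],[0,0,0]],
    [[-0.001,0,0.042],[0,0,0]],
    [[-0.001,0,0.05],[0,0,0]],
    [[-0.001,0,0.055],[0,0,0]],
    [[-0.001,0,0.058],[0,0,0]],
    [[-0.001,0,0.059],[0,0,0]],
    [[-0.001,0,0.06],[0,0,0]],
    [[-0.001,0,0.06],[0,0,0]]
  ]
}}

```text
time_s: 5.6
tool_pos: [609.2, 116.5, 154.5]
tcp_rot: [0.664, 0.747, 0.0, 0.0]
wrist_force: [-0.5, 0.1, -1.4]
finger_gap: 30.9
grip_force: 40.0
```

>>> {"fn": "carry_out", "kwargs": {
  "moves": [
    [[0,0,0.001],[0,0,0]],
    [[0,0,0.002],[0,0,0]],
    [[0,0,0.003],[0,0,0]],
    [[0,0,0.0035],[0,0,0]],
    [[0,0,0.0035],[0,0,0]]
  ]
}}

```text
time_s: 6.1
tool_pos: [609.1, 116.4, 150.9]
tcp_rot: [0.664, 0.747, 0.0, -0.0]
wrist_force: [0.9, -0.1, -0.7]
finger_gap: 31.1
grip_force: 40.0
```

>>> {"fn": "carry_out", "kwargs": {
  "moves": [
    [[0,0,0],[0,0,0]],
    [[0,0,0],[0,0,0]],
    [[0,0,0],[0,0,0]],
    [[0,0,0],[0,0,0]],
    [[0,0,0],[0,0,0]],
    [[0,0,0],[0,0,0]],
    [[0,0,0],[0,0,0]],
    [[0,0,0],[0,0,0]]
  ],
  "grip": 1
}}

```text
time_s: 6.9
tool_pos: [609.1, 116.4, 150.8]
tcp_rot: [0.664, 0.747, 0.0, -0.0]
wrist_force: [0.2, -0.9, -0.1]
finger_gap: 85.3
grip_force: 0.0
```

>>> {"fn": "carry_out", "kwargs": {
  "moves": [
    [[0,0,-0.01],[0,0,0]],
    [[0,0,-0.03],[0,0,0]],
    [[0,0,-0.06],[0,0,0]],
    [[0,0,-0.09],[0,0,0]],
    [[0,0,-0.105],[0,0,0]],
    [[0,0,-0.105],[0,0,0]]
  ]
}}

```text
time_s: 7.5
tool_pos: [609.7, 116.5, 258.4]
tcp_rot: [0.664, 0.747, 0.001, 0.001]
wrist_force: [-0.5, 0.9, -0.1]
finger_gap: 85.2
grip_force: 0.0
```

Run:
```python
from h import *
disc("w3",(609,117),160)
go(458,109,256)
```

```text
n 2587 mean [608.1 117.3 158.2] circ [608.1 116.5] 16.1
shift [0.0104, -0.1511, 0.0002] turn [0.0002, -0.0, -0.0]
```

>>> {"fn": "carry_out", "kwargs": {
  "moves": [
    [[0.003,-0.04,0],[0,0,0]],
    [[0.006,-0.08,0],[0,0,0]],
    [[0.009,-0.12,0.01],[0,0,0]],
    [[0.01,-0.145,0.02],[0,0,0]],
    [[0.01,-0.151,0.03],[0,0,0]],
    [[0.01,-0.151,0.03],[0,0,0]],
    [[0.01,-0.151,0.03],[0,0,0]]
  ]
}}

```text
time_s: 8.25
tool_pos: [458.5, 108.6, 225.5]
tcp_rot: [0.664, 0.747, -0.0, -0.0]
wrist_force: [-0.8, 0.6, 0.1]
finger_gap: 85.4
grip_force: 0.0
```

Run:
```python
from h import *
s=bot.sense();print(s["time_s"],s["tool_pos"])
disc("w4",(458,109),121)
go(458,109,111.5)
```

```text
8.25 [458.48120601 108.58416048 225.45986242]
n 2545 mean [458.7 111.1 121.3] circ [459.  110.1] 16.1
shift [0.0005, -0.0007, 0.1142] turn [-0.0001, -0.0, -0.0]
```

>>> {"fn": "carry_out", "kwargs": {
  "moves": [
    [[0.001,0,0.03],[0,0,0]],
    [[0.001,0,0.06],[0,0,0]],
    [[0.001,0,0.09],[0,0,0]],
    [[0.001,0,0.105],[0,0,0]],
    [[0.001,0,0.114],[0,0,0]],
    [[0.001,0,0.114],[0,0,0]],
    [[0.001,0,0.114],[0,0,0]]
  ]
}}

```text
time_s: 9.0
tool_pos: [458.5, 109.7, 112.6]
tcp_rot: [0.664, 0.747, 0.0, 0.0]
wrist_force: [0.5, -0.4, -0.6]
finger_gap: 85.7
grip_force: 0.0
```

>>> {"fn": "carry_out", "kwargs": {
  "moves": [
    [[0,0,0],[0,0,0]],
    [[0,0,0],[0,0,0]],
    [[0,0,0],[0,0,0]],
    [[0,0,0],[0,0,0]],
    [[0,0,0],[0,0,0]],
    [[0,0,0],[0,0,0]],
    [[0,0,0],[0,0,0]],
    [[0,0,0],[0,0,0]]
  ],
  "grip": -1,
  "newtons": 40
}}

```text
time_s: 9.8
tool_pos: [458.1, 109.7, 112.3]
tcp_rot: [0.664, 0.747, 0.0, 0.0]
wrist_force: [-0.6, -0.0, 6.4]
finger_gap: 30.7
grip_force: 40.4
```

>>> {"fn": "carry_out", "kwargs": {
  "moves": [
    [[0,0,-0.01],[0,0,0]],
    [[0,0,-0.03],[0,0,0]],
    [[0,0,-0.05],[0,0,0]],
    [[0,0,-0.07],[0,0,0]],
    [[0,0,-0.08],[0,0,0]],
    [[0,0,-0.08],[0,0,0]]
  ]
}}

```text
time_s: 10.4
tool_pos: [458.2, 109.7, 193.1]
tcp_rot: [0.664, 0.747, 0.001, 0.001]
wrist_force: [0.3, 0.0, -2.1]
finger_gap: 30.6
grip_force: 40.0
```

Run:
```python
from h import *
go(619.2,33.5,192)
```

```text
shift [-0.0946, 0.1509, 0.0014] turn [0.0003, -0.0, 0.0]
```

>>> {"fn": "carry_out", "kwargs": {
  "moves": [
    [[-0.02,0.02,0],[0,0,0]],
    [[-0.045,0.055,0],[0,0,0]],
    [[-0.065,0.095,0],[0,0,0]],
    [[-0.085,0.13,0],[0,0,0]],
    [[-0.0945,0.148,0],[0,0,0]],
    [[-0.0945,0.151,0],[0,0,0]],
    [[-0.0945,0.151,0],[0,0,0]],
    [[-0.0945,0.151,0],[0,0,0]]
  ]
}}

```text
time_s: 11.2
tool_pos: [618.1, 33.9, 191.3]
tcp_rot: [0.664, 0.748, -0.0, -0.0]
wrist_force: [-0.7, -0.5, -1.4]
finger_gap: 31.2
grip_force: 40.3
```

>>> {"fn": "carry_out", "kwargs": {
  "moves": [
    [[0,0,0.015],[0,0,0]],
    [[0,0,0.03],[0,0,0]],
    [[0,0,0.043],[0,0,0]],
    [[0,0,0.052],[0,0,0]],
    [[0,0,0.057],[0,0,0]],
    [[0,0,0.06],[0,0,0]],
    [[0,0,0.061],[0,0,0]],
    [[0,0,0.061],[0,0,0]]
  ]
}}

```text
time_s: 12.0
tool_pos: [619.0, 33.5, 131.1]
tcp_rot: [0.664, 0.747, 0.0, 0.0]
wrist_force: [-0.2, -0.9, -1.3]
finger_gap: 30.6
grip_force: 40.3
```

>>> {"fn": "carry_out", "kwargs": {
  "moves": [
    [[0,0,0.001],[0,0,0]],
    [[0,0,0.002],[0,0,0]],
    [[0,0,0.0025],[0,0,0]],
    [[0,0,0.003],[0,0,0]],
    [[0,0,0.003],[0,0,0]]
  ]
}}

```text
time_s: 12.5
tool_pos: [619.0, 33.5, 128.3]
tcp_rot: [0.664, 0.747, 0.0, 0.0]
wrist_force: [-2.8, -0.9, 4.2]
finger_gap: 30.7
grip_force: 40.9
```

>>> {"fn": "carry_out", "kwargs": {
  "moves": [
    [[0,0,0],[0,0,0]],
    [[0,0,0],[0,0,0]],
    [[0,0,0],[0,0,0]],
    [[0,0,0],[0,0,0]],
    [[0,0,0],[0,0,0]],
    [[0,0,0],[0,0,0]],
    [[0,0,0],[0,0,0]],
    [[0,0,0],[0,0,0]]
  ],
  "grip": 1
}}

```text
time_s: 13.3
tool_pos: [618.9, 33.5, 127.8]
tcp_rot: [0.664, 0.747, 0.0, -0.0]
wrist_force: [0.2, 0.0, 0.2]
finger_gap: 85.5
grip_force: 0.0
```

>>> {"fn": "carry_out", "kwargs": {
  "moves": [
    [[0,0,-0.01],[0,0,0]],
    [[0,0,-0.03],[0,0,0]],
    [[0,0,-0.06],[0,0,0]],
    [[0,0,-0.085],[0,0,0]],
    [[0,0,-0.095],[0,0,0]],
    [[0,0,-0.095],[0,0,0]],
    [[0,0,-0.095],[0,0,0]]
  ]
}}

```text
time_s: 14.0
tool_pos: [618.6, 33.5, 221.8]
tcp_rot: [0.664, 0.747, -0.0, -0.0]
wrist_force: [-0.1, -0.0, -0.3]
finger_gap: 85.6
grip_force: 0.0
```

Run:
```python
from h import *
disc("w5",(619,34),137)
go(439,-63.5,205)
```

```text
n 2934 mean [619.2  35.  136.7] circ [619.2  33.9] 16.1
shift [-0.0753, -0.1896, 0.0167] turn [-0.0003, -0.0001, -0.0]
```

Second stick placed well. Third next.

>>> {"fn": "carry_out", "kwargs": {
  "moves": [
    [[-0.015,-0.035,0],[0,0,0]],
    [[-0.03,-0.075,0],[0,0,0]],
    [[-0.045,-0.115,0],[0,0,0]],
    [[-0.06,-0.155,0.01],[0,0,0]],
    [[-0.072,-0.182,0.016],[0,0,0]],
    [[-0.0755,-0.1895,0.0165],[0,0,0]],
    [[-0.0755,-0.1895,0.0165],[0,0,0]],
    [[-0.0755,-0.1895,0.0165],[0,0,0]]
  ]
}}

```text
time_s: 14.85
tool_pos: [440.2, -63.5, 206.2]
tcp_rot: [0.664, 0.747, 0.0, -0.0]
wrist_force: [0.3, 0.8, -1.1]
finger_gap: 85.4
grip_force: 0.0
```

Run:
```python
from h import *
s=bot.sense();print(s["time_s"],s["tool_pos"])
disc("w6",(439,-64),98)
go(439,-63.5,89)
```

```text
14.85 [440.17078558 -63.54654269 206.21281741]
n 2442 mean [438.2 -62.1  98. ] circ [438.4 -63.1] 16.0
shift [0.0001, -0.0013, 0.1172] turn [-0.0, -0.0, 0.0]
```

>>> {"fn": "carry_out", "kwargs": {
  "moves": [
    [[0.0005,-0.001,0.03],[0,0,0]],
    [[0.0005,-0.001,0.06],[0,0,0]],
    [[0.0005,-0.001,0.09],[0,0,0]],
    [[0.0005,-0.001,0.107],[0,0,0]],
    [[0.0005,-0.001,0.116],[0,0,0]],
    [[0.0005,-0.001,0.116],[0,0,0]],
    [[0.0005,-0.001,0.116],[0,0,0]]
  ]
}}

```text
time_s: 15.6
tool_pos: [439.1, -63.3, 91.0]
tcp_rot: [0.664, 0.748, 0.0, 0.0]
wrist_force: [0.3, 0.1, 0.1]
finger_gap: 85.5
grip_force: 0.0
```

>>> {"fn": "carry_out", "kwargs": {
  "moves": [
    [[0,0,0],[0,0,0]],
    [[0,0,0],[0,0,0]],
    [[0,0,0],[0,0,0]],
    [[0,0,0],[0,0,0]],
    [[0,0,0],[0,0,0]],
    [[0,0,0],[0,0,0]],
    [[0,0,0],[0,0,0]],
    [[0,0,0],[0,0,0]]
  ],
  "grip": -1,
  "newtons": 40
}}

```text
time_s: 16.4
tool_pos: [438.6, -63.4, 90.7]
tcp_rot: [0.664, 0.747, 0.0, 0.0]
wrist_force: [-2.2, -0.4, 5.3]
finger_gap: 31.1
grip_force: 39.2
```

>>> {"fn": "carry_out", "kwargs": {
  "moves": [
    [[0,0,-0.01],[0,0,0]],
    [[0,0,-0.03],[0,0,0]],
    [[0,0,-0.05],[0,0,0]],
    [[0,0,-0.07],[0,0,0]],
    [[0,0,-0.08],[0,0,0]],
    [[0,0,-0.08],[0,0,0]]
  ]
}}

```text
time_s: 17.0
tool_pos: [439.0, -63.5, 171.6]
tcp_rot: [0.664, 0.747, 0.001, 0.001]
wrist_force: [-0.4, -1.0, -1.6]
finger_gap: 30.8
grip_force: 39.8
```

Run:
```python
from h import *
go(629,-49.5,170)
```

```text
shift [-0.0084, 0.1904, 0.0021] turn [0.0003, 0.0001, -0.0]
```

>>> {"fn": "carry_out", "kwargs": {
  "moves": [
    [[-0.001,0.02,0],[0,0,0]],
    [[-0.003,0.055,0],[0,0,0]],
    [[-0.005,0.095,0],[0,0,0]],
    [[-0.007,0.135,0],[0,0,0]],
    [[-0.008,0.17,0],[0,0,0]],
    [[-0.0085,0.187,0],[0,0,0]],
    [[-0.0085,0.1905,0],[0,0,0]],
    [[-0.0085,0.1905,0],[0,0,0]],
    [[-0.0085,0.1905,0],[0,0,0]]
  ]
}}

```text
time_s: 17.9
tool_pos: [627.8, -49.5, 169.9]
tcp_rot: [0.664, 0.747, -0.0, -0.0]
wrist_force: [-0.8, 0.6, -0.8]
finger_gap: 31.4
grip_force: 40.0
```

>>> {"fn": "carry_out", "kwargs": {
  "moves": [
    [[0,0,0.015],[0,0,0]],
    [[0,0,0.03],[0,0,0]],
    [[0,0,0.043],[0,0,0]],
    [[0,0,0.052],[0,0,0]],
    [[0,0,0.057],[0,0,0]],
    [[0,0,0.06],[0,0,0]],
    [[0,0,0.061],[0,0,0]],
    [[0,0,0.061],[0,0,0]]
  ]
}}

```text
time_s: 18.7
tool_pos: [628.8, -49.4, 109.6]
tcp_rot: [0.664, 0.747, 0.0, 0.0]
wrist_force: [-0.3, 0.3, -1.7]
finger_gap: 31.0
grip_force: 40.0
```

>>> {"fn": "carry_out", "kwargs": {
  "moves": [
    [[0,0,0.001],[0,0,0]],
    [[0,0,0.002],[0,0,0]],
    [[0,0,0.0025],[0,0,0]],
    [[0,0,0.003],[0,0,0]],
    [[0,0,0.003],[0,0,0]]
  ]
}}

```text
time_s: 19.2
tool_pos: [628.7, -49.5, 106.8]
tcp_rot: [0.664, 0.747, 0.0, 0.0]
wrist_force: [-2.2, 0.6, 4.7]
finger_gap: 31.2
grip_force: 40.6
```

>>> {"fn": "carry_out", "kwargs": {
  "moves": [
    [[0,0,0],[0,0,0]],
    [[0,0,0],[0,0,0]],
    [[0,0,0],[0,0,0]],
    [[0,0,0],[0,0,0]],
    [[0,0,0],[0,0,0]],
    [[0,0,0],[0,0,0]],
    [[0,0,0],[0,0,0]],
    [[0,0,0],[0,0,0]]
  ],
  "grip": 1
}}

```text
time_s: 20.0
tool_pos: [628.7, -49.4, 106.3]
tcp_rot: [0.664, 0.747, 0.0, -0.0]
wrist_force: [0.1, 0.2, -0.9]
finger_gap: 85.4
grip_force: 0.0
```

>>> {"fn": "carry_out", "kwargs": {
  "moves": [
    [[0,0,-0.01],[0,0,0]],
    [[0,0,-0.03],[0,0,0]],
    [[0,0,-0.06],[0,0,0]],
    [[0,0,-0.095],[0,0,0]],
    [[0,0,-0.12],[0,0,0]],
    [[0,0,-0.13],[0,0,0]],
    [[0,0,-0.13],[0,0,0]]
  ]
}}

```text
time_s: 20.7
tool_pos: [629.0, -49.5, 237.8]
tcp_rot: [0.664, 0.747, 0.001, 0.001]
wrist_force: [1.0, -0.7, -1.3]
finger_gap: 85.5
grip_force: 0.0
```

Run:
```python
from h import *
disc("w7",(629,-49),114)
go(469.5,258.5,235)
```

```text
n 2141 mean [627.7 -48.3 112.4] circ [627.8 -49. ] 16.0
shift [0.3245, -0.1219, 0.0011] turn [0.0, -0.0, -0.0]
```

>>> {"fn": "carry_out", "kwargs": {
  "moves": [
    [[0.02,-0.025,0],[0,0,0]],
    [[0.05,-0.05,0],[0,0,0]],
    [[0.085,-0.075,0],[0,0,0]],
    [[0.12,-0.095,0],[0,0,0]],
    [[0.16,-0.11,0],[0,0,0]],
    [[0.2,-0.12,0],[0,0,0]],
    [[0.24,-0.122,0.01],[0,0,0]],
    [[0.28,-0.122,0.02],[0,0,0]],
    [[0.31,-0.122,0.03],[0,0,0]],
    [[0.3245,-0.122,0.04],[0,0,0]],
    [[0.3245,-0.122,0.045],[0,0,0]],
    [[0.3245,-0.122,0.045],[0,0,0]]
  ]
}}

```text
time_s: 21.95
tool_pos: [469.1, 257.7, 189.8]
tcp_rot: [0.664, 0.748, -0.001, -0.0]
wrist_force: [0.2, -1.1, 0.4]
finger_gap: 85.4
grip_force: 0.0
```

Run:
```python
from h import *
s=bot.sense();print(s["time_s"],s["tool_pos"])
disc("w8",(469.5,258.5),75)
go(469.5,258.5,67)
```

```text
21.95 [469.06925266 257.73802163 189.8035563 ]
n 2349 mean [470.6 260.5  75.9] circ [470.7 259.3] 16.2
shift [0.001, 0.0003, 0.1237] turn [-0.0002, 0.0001, -0.0001]
```

>>> {"fn": "carry_out", "kwargs": {
  "moves": [
    [[0.001,0.0005,0.03],[0,0,0]],
    [[0.001,0.0005,0.06],[0,0,0]],
    [[0.001,0.0005,0.09],[0,0,0]],
    [[0.001,0.0005,0.112],[0,0,0]],
    [[0.001,0.0005,0.122],[0,0,0]],
    [[0.001,0.0005,0.122],[0,0,0]],
    [[0.001,0.0005,0.122],[0,0,0]]
  ]
}}

```text
time_s: 22.7
tool_pos: [470.5, 259.3, 70.5]
tcp_rot: [0.665, 0.747, 0.001, 0.0]
wrist_force: [0.1, -0.0, -0.0]
finger_gap: 85.3
grip_force: 0.0
```

>>> {"fn": "carry_out", "kwargs": {
  "moves": [
    [[0,0,0],[0,0,0]],
    [[0,0,0],[0,0,0]],
    [[0,0,0],[0,0,0]],
    [[0,0,0],[0,0,0]],
    [[0,0,0],[0,0,0]],
    [[0,0,0],[0,0,0]],
    [[0,0,0],[0,0,0]],
    [[0,0,0],[0,0,0]]
  ],
  "grip": -1,
  "newtons": 40
}}

```text
time_s: 23.5
tool_pos: [469.9, 259.7, 69.9]
tcp_rot: [0.664, 0.747, 0.0, 0.0]
wrist_force: [-2.5, -0.8, 6.4]
finger_gap: 31.1
grip_force: 39.6
```

>>> {"fn": "carry_out", "kwargs": {
  "moves": [
    [[0,0,-0.01],[0,0,0]],
    [[0,0,-0.03],[0,0,0]],
    [[0,0,-0.06],[0,0,0]],
    [[0,0,-0.09],[0,0,0]],
    [[0,0,-0.11],[0,0,0]],
    [[0,0,-0.12],[0,0,0]],
    [[0,0,-0.12],[0,0,0]]
  ]
}}

```text
time_s: 24.2
tool_pos: [470.1, 259.7, 190.6]
tcp_rot: [0.664, 0.747, 0.001, 0.0]
wrist_force: [-0.1, 0.4, -1.6]
finger_gap: 31.0
grip_force: 39.7
```

Run:
```python
from h import *
go(638.7,-132.5,188)
```

```text
shift [-0.4093, 0.1213, 0.0026] turn [0.0003, -0.0001, 0.0]
```

>>> {"fn": "carry_out", "kwargs": {
  "moves": [
    [[-0.02,0,0],[0,0,0]],
    [[-0.055,0,0],[0,0,0]],
    [[-0.095,0,0],[0,0,0]],
    [[-0.135,0,0],[0,0,0]],
    [[-0.175,0,0],[0,0,0]],
    [[-0.215,0,0],[0,0,0]],
    [[-0.255,0,0],[0,0,0]],
    [[-0.295,0,0],[0,0,0]],
    [[-0.335,0.01,0],[0,0,0]],
    [[-0.37,0.03,0],[0,0,0]],
    [[-0.395,0.055,0],[0,0,0]],
    [[-0.409,0.08,0],[0,0,0]]
  ]
}}

```text
time_s: 25.4
tool_pos: [597.7, -139.4, 187.6]
tcp_rot: [0.665, 0.747, -0.0, -0.001]
wrist_force: [0.6, -0.3, -0.1]
finger_gap: 30.8
grip_force: 39.8
```

Run:
```python
from h import *
go(638.7,-132.5,188)
mats("w9")
```

```text
shift [0.0021, 0.0416, -0.0005] turn [-0.0003, -0.0001, -0.0003]
[377. 213.] 7234 mean [ 642.7 -130.6   15.3] circ [ 643.8 -134. ] 36.7
[ 81. 232.] 3058 mean [ 437.9 -167.4   17.4] circ [ 437.  -166.8] 38.1
```

>>> {"fn": "carry_out", "kwargs": {
  "moves": [
    [[0,0.02,0],[0,0,0]],
    [[0,0.035,0],[0,0,0]],
    [[0,0.042,0],[0,0,0]],
    [[0,0.042,0],[0,0,0]],
    [[0,0.042,0],[0,0,0]]
  ]
}}

```text
time_s: 25.95
tool_pos: [638.4, -132.2, 188.7]
tcp_rot: [0.664, 0.748, -0.0, -0.001]
wrist_force: [0.1, -0.7, -0.7]
finger_gap: 30.7
grip_force: 40.0
```

Run:
```python
from h import *
go(639.3,-132.5,88)
mats("w10")
```

```text
shift [-0.0005, 0.001, 0.1007] turn [-0.0002, -0.0001, 0.0]
[297. 108.] 2655 mean [618.3 -59.8  16.2] circ [629.9 -49.9] 35.8
[618. 190.] 2116 mean [845.4 -87.8  13.4] circ [842.1 -97.5] 37.5
[318. 209.] 5981 mean [ 639.5 -125.1   16.2] circ [ 640.5 -133.5] 36.7
[ 38. 235.] 2218 mean [ 444.3 -165.9   18.4] circ [ 443.1 -166.9] 29.9
```

View pics/w10.png

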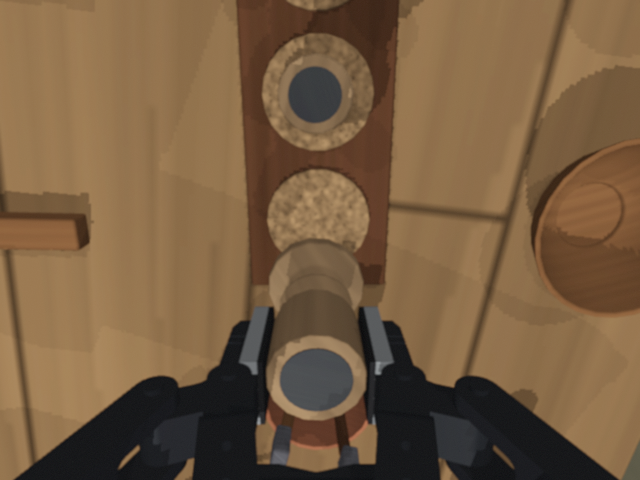

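The view shows the shortest stick over the free end mat (318,209), with the third stick standing centred on its mat at (315,95). The brush pot lies beyond, so I'll check clearance to the brushes before lowering.

Run:
```python
from h import *
for k in("top","scene"):
    P=np.load(k+"0.npz")["P"].reshape(-1,3); q=P[(abs(P[:,0]-660)<70)&(P[:,1]<-170)&(P[:,1]>-330)&(P[:,2]>60)]
    print(k,len(q),q.min(0).round(),q.max(0).round(),q[q[:,2]>95].max(0).round() if (q[:,2]>95).any() else "")
```

```text
top 657 [ 614. -283.   60.] [ 688. -210.  119.] [ 676. -215.  119.]
scene 939 [ 619. -283.   60.] [ 693. -206.  117.] [ 681. -211.  117.]
```

>>> {"fn": "carry_out", "kwargs": {
  "moves": [
    [[0,0.001,0.02],[0,0,0]],
    [[0,0.001,0.03],[0,0,0]],
    [[0,0.001,0.03],[0,0,0]]
  ]
}}

```text
time_s: 26.3
tool_pos: [639.0, -132.0, 157.8]
tcp_rot: [0.664, 0.747, -0.0, -0.001]
wrist_force: [-0.9, -0.1, -0.6]
finger_gap: 30.4
grip_force: 40.0
```

Brushes reach only y = -210 and z = 119, so the way is clear.

>>> {"fn": "carry_out", "kwargs": {
  "moves": [
    [[0,0,0.015],[0,0,0]],
    [[0,0,0.03],[0,0,0]],
    [[0,0,0.045],[0,0,0]],
    [[0,0,0.056],[0,0,0]],
    [[0,0,0.063],[0,0,0]],
    [[0,0,0.066],[0,0,0]],
    [[0,0,0.067],[0,0,0]],
    [[0,0,0.068],[0,0,0]],
    [[0,0,0.068],[0,0,0]],
    [[0,0,0.068],[0,0,0]]
  ]
}}

```text
time_s: 27.3
tool_pos: [640.1, -132.2, 91.7]
tcp_rot: [0.664, 0.747, 0.0, 0.0]
wrist_force: [0.5, -0.9, -0.8]
finger_gap: 31.0
grip_force: 40.0
```

>>> {"fn": "carry_out", "kwargs": {
  "moves": [
    [[0,0,0.001],[0,0,0]],
    [[0,0,0.002],[0,0,0]],
    [[0,0,0.003],[0,0,0]],
    [[0,0,0.004],[0,0,0]],
    [[0,0,0.005],[0,0,0]],
    [[0,0,0.0055],[0,0,0]],
    [[0,0,0.0055],[0,0,0]]
  ]
}}

```text
time_s: 28.0
tool_pos: [640.0, -132.2, 85.9]
tcp_rot: [0.664, 0.747, 0.0, 0.0]
wrist_force: [-0.5, -0.0, 1.9]
finger_gap: 30.9
grip_force: 40.3
```

>>> {"fn": "carry_out", "kwargs": {
  "moves": [
    [[0,0,0],[0,0,0]],
    [[0,0,0],[0,0,0]],
    [[0,0,0],[0,0,0]],
    [[0,0,0],[0,0,0]],
    [[0,0,0],[0,0,0]],
    [[0,0,0],[0,0,0]],
    [[0,0,0],[0,0,0]],
    [[0,0,0],[0,0,0]]
  ],
  "grip": 1
}}

```text
time_s: 28.8
tool_pos: [640.0, -132.2, 85.8]
tcp_rot: [0.664, 0.747, 0.0, -0.0]
wrist_force: [1.5, -1.0, 0.4]
finger_gap: 85.5
grip_force: 0.0
```

>>> {"fn": "carry_out", "kwargs": {
  "moves": [
    [[0,0,-0.01],[0,0,0]],
    [[0,0,-0.03],[0,0,0]],
    [[0,0,-0.06],[0,0,0]],
    [[0,0,-0.1],[0,0,0]],
    [[0,0,-0.14],[0,0,0]],
    [[0,0,-0.17],[0,0,0]],
    [[0,0,-0.19],[0,0,0]],
    [[0,-0.05,-0.2],[0,0,0]],
    [[0,-0.1,-0.2],[0,0,0]],
    [[0,-0.15,-0.2],[0,0,0]],
    [[0,-0.2,-0.2],[0,0,0]],
    [[0,-0.2,-0.2],[0,0,0]]
  ]
}}

```text
time_s: 30.0
tool_pos: [437.3, -155.6, 287.4]
tcp_rot: [0.665, 0.747, -0.0, 0.001]
wrist_force: [2.2, -0.6, 0.1]
finger_gap: 85.6
grip_force: 0.0
```

Run:
```python
from h import *
im,d=bot.get_image("top"); cv2.imwrite("pics/top1.png",im); P=cloud("top",d).reshape(-1,3)
im2,_=bot.get_image("scene"); cv2.imwrite("pics/scene1.png",im2)
for n,xy,z in(("tall",(607,116),160),("second",(617,33),137),("third",(626,-49),114),("short",(637,-132),91),("tin",(592,229),96)):
    q=P[(np.hypot(P[:,0]-xy[0],P[:,1]-xy[1])<(60 if n=="tin" else 26))&(abs(P[:,2]-z)<5)]
    if len(q)>20: print(n,len(q),np.round(cv2.minEnclosingCircle(np.float32(q[:,:2]))[0],1),q[:,2].mean().round(1))
```

```text
tall 315 [605.7 115.1] 159.7
second 315 [616.7  32.1] 136.8
third 289 [625.4 -51.6] 113.9
short 278 [ 636.7 -133.5] 90.9
tin 1805 [592.9 229.3] 95.8
```

View pics/scene1.png

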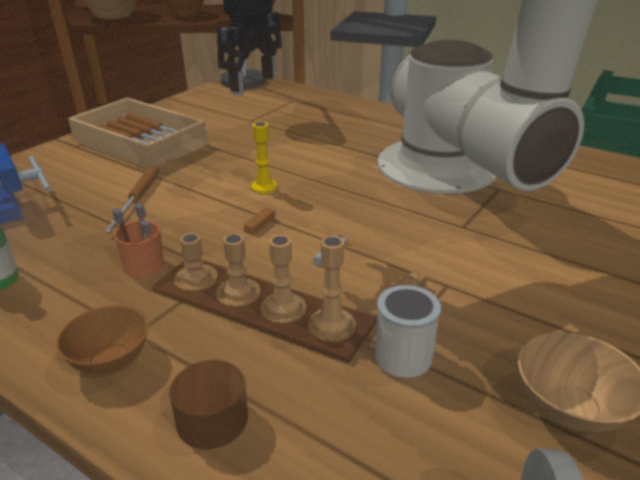

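All four sticks stand on their mats in descending height from the tin. In the top camera they are within 2 mm of the mat centres, and the tin hasn't moved.

```bash
python3 -c "
from station import bot
print(bot.hand_in())"
```

```text
the job is handed in; nothing more can be done
None
```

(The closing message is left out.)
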